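Set the jogger's air and hold its run dial at the third click

TASK

Get the paper jogger running: first swing the blue lever of its air valve round until it lies right over the yellow preset tab, and leave it so; only then turn the black spring-return run dial clockwise past its first and second clicks to the third (the red mark). The dial springs back if let go, so finish while still holding it at the third click with the gripper's fingers, and do not push the other things on the worktop about.

Things in the scene. Friction and masses are not known exactly. Their poses are not given: they have to be found in the camera images.
- run_station: grey control box, 160 x 160 x 60 mm, fixed; origin at the centre of its underside, z up. The black dial stands at its top's centre: a disc of 62 mm diameter at z 66 to 74 mm, across it an upright grip bar 58 long x 14 wide, up to z 106 mm. Marks on the white face: rest and three clicks, the third red. Two 6 mm tall lamps in the +x corners.
- dial_grip (a point): point on the dial's vertical axis inside the grip bar, 6 mm below the bar's top and 26 mm above its disc. It turns with the dial: its x axis runs along the bar (the white line on the bar's top is on the -x half), y across the bar's 14 mm, z up.
- run_dial (a joint): turn of the dial, rad, growing clockwise seen from above: 0 at rest, clicks (detents) at 0.4, 0.8 and 1.2, end stop at 1.26. A spring always drives it back to 0: 0.05 N m at rest, growing evenly to 0.13 N m at the third click; the clicks add or take up to 0.035 N m between marks and are too weak to keep it.
- air_valve: brass ball valve on a dark foot plate 110 x 130 x 12 mm, fixed to the worktop; origin at the centre of the plate's underside, z up. The pipe runs along y at z 40 mm (largest radius 19 mm, 160 mm long); over it a white scale disc, radius 52 mm, top at z 74 mm. The lever and the tab turn above it about the vertical axis through the origin.
- lever_hub (a point): point on the lever's vertical turning axis, at the height of lever_grip (87 mm above the worktop).
- lever_grip (a point): middle height of the lever's blue sleeve, 85 mm from the axis. The sleeve is 60 mm long (50 to 110 mm from the axis), 14 wide, 14 tall (z 80 to 94 mm), free below beyond the scale disc. Turns with the lever: x axis from the lever's end towards the hub, y across the lever, z up.
- valve_lever (a joint): turn of the lever, rad, growing anticlockwise seen from above: 0 shut (lever pointing to the valve's -x), 1.571 fully open (lever along the pipe). Stiff (0.15 N m of friction): it stays where it is left.
- tab_end (a point): middle of the outer end of the yellow preset tab, 22 mm wide, which lies flat just above the white scale disc and points out from the axis; this point is 55 mm from the axis. x axis from the tab's end towards the hub. The lever passes freely over it.
- flow_tab (a joint): angle of the yellow preset tab, rad, measured as the lever's joint is: the lever lies over the tab when both read the same. It cannot be turned by the robot.
- stapler: bystander: black and orange stapler, 140 x 36 x 56 mm; origin at the centre of its underside.
- stamp: bystander: wooden hand stamp, 40 mm diameter, 64 mm tall; origin at the centre of its underside.
- clip_box: bystander: clear clip box, 70 x 50 x 25 mm; origin at the centre of its underside.
- mug: bystander: blue mug, 80 mm diameter, 95 mm tall, handle at its +y; origin at the centre of its underside.
- hole_punch: bystander: steel hole punch, 110 x 120 x 70 mm; origin at the centre of its underside.
- tape_dispenser: bystander: black tape dispenser, 140 x 55 x 75 mm; origin at the centre of its underside.

How it is judged:
By the outcome, as a careful person would: the job done as asked, in the order asked, and still so for the second after the job is handed in, while the arm keeps its last pose, push and grip.
It also fails if it takes over 48 s, if anything falls off the work surface, if the arm or the gripper's body presses on something with over 40 N, if the wrist force passes 120 N, or if a joint passes its speed limit or range.

ROBOT

A 7-joint arm with a two-finger parallel gripper is mounted at the origin on the work surface. World frame = base frame: x ahead of the robot, y to its left, z up, the work surface at z = 0. Lengths are in m, angles in rad, forces in N, time in s.
With the tool pointing down it reaches from about 0.4 to 0.85 m from the base axis. Payload 10.4 kg.
Tool frame: the origin (TCP) lies between the finger pads; the fingertips stand 14 mm ahead of it and the grasp point (between the pads) lies 5 mm behind it; z points along the fingers, y is the line along which they close (so a half turn about z gives the same grasp; the last joint's range is limited). The gripper opens to 87 mm and grips with 3 to 60 N. Pads are 19 mm wide; open, the fingers measure 117 mm over their backs; the gripper's body (75 mm by 190 mm) begins 51 mm behind the grasp point.
Start: joints at [-1.238, 0.332, -0.065, 1.46, 0.022, 1.35, -0.088], TCP at [0.218, 0.586, 0.237] pointing down, gripper open.
Joint ranges: [-2.6, 2.6], [-0.5, 2.12], [-1.47, 1.34], [0.16, 2.42], [-1.27, 4.41], [0.06, 2.06], [-2.6, 2.6]. Speed limits (rad/s): [2.22, 2.22, 2.79, 2.79, 3.14, 3.14, 3.14].

INTERFACE

Orientations are given as a unit quaternion [x, y, z, w].
In Python, from bench import * gives the robot as it stands.
- The arm moves only by the tool drive_tool, never from a script. Its argument "deltas" is a list of rows, each a list of 7 numbers: the turn, a rotation vector about the tool's x, y, z in degrees, then the shift along the tool's x, y, z in m, then the closure, from -1 (fully open) to 1 (shut). A call has 1 to 12 rows; each row is the pose to reach, as a shift and turn from the pose commanded when the call began, along the tool's axes at that moment; what a row does not reach only later rows make up. A row lasts 1/10 s, in which the tool goes at most 50 mm and 8.59 degrees, less where a joint would pass 70% of its speed; a pose out of reach is approached as far as the arm can. A call with a gripper value outside its range is refused whole. The fingers move at their own pace and stop on an object; "squeeze" is the grip in N (left out, the last holds). Time passes only in rows, so rows that repeat a pose let the fingers close. It gives the time, the measured TCP pose, the force and the opening at its end, in the units of the state.
- read_state(): the state, without advancing time (a new reading comes with each control period).
- camera(name): name is "side" or "top" or "wrist"; returns (picture, depth): 400x640x3 uint8, red, green, blue; 400x640 float32, m along the optical axis (not along the pixel's ray), 0 where there is no reading.
- camera_params(name): a dict with "K" (3x3 intrinsics, pixels), "R" (3x3) and "t" (3): a world point X has camera coordinates R X + t; the wrist camera has in their place "mount" (4x4, takes a point from camera to tool coordinates, whose origin is the TCP and whose axes are the flange's). Camera axes: x right, y down, z forward; pixel columns grow to the right and rows downward; lengths in m; the calibration is good to about 2 mm. A picture is of the moment at which its call begins: read the wrist's pose just before it. camera_params takes no time and is no camera call.
- close_job(): hands the job in, once; it reports no verdict.
Trained networks look in the newest picture that a camera, given by its name, has taken for a name from the list of things; names that differ only in an ending like _2 or _b are one class to them, and where a whole thing is asked for, a point or a joint stands for the part that bears it (a point fixed in the world has none). Each returns a list of dicts, best first, with "score" (0 to 1); they miss things now and then, are a little off and sometimes report something else, mostly with a low value. They report only what shows in the picture. A call takes as long as a camera call.
- outline_of(label, camera): "pixels" (400x640 bool, what is visible of it) and "location" ([column, row] as shares, 0 to 1, of the picture: columns of its width, rows of its height, amid what is visible of it).
- tip_of(label, camera): "location" ([column, row] as shares, 0 to 1, of the picture: columns of its width, rows of its height: a listed point, or the origin of a listed thing).
The state is a dict: "time": time; "joint_positions": joint angles; "joint_vel": joint speeds; "joint_torque": joint torques, N m; "ee_pos": TCP position; "eef_rot": TCP orientation; "ft_force": force on the tool from outside, world axes, zero at the start; "torque": the same for the moment, N m; "width": finger opening in m.
Only numpy, scipy, OpenCV 4.12 (cv2) and the standard library are available. Lean on these libraries where they do the work, as an engineer would, in place of code of your own. Each camera call takes 0.05 s, during which the arm holds its last target. There are 200 camera calls.

## Working session

There is one attempt and no reset: what is moved stays moved. The work goes in short steps, Python scripts to look and compute and a tool call to move; the robot and the scene stay as the last step left them, time stands still between calls to the robot, and variables do not carry over. Pictures are saved under pics/ and viewed, on a budget of 10 in all, crops included, one or two more only if the job needs it, and the job is handed in when it is done.

Besides the shell and the picture viewer there is one more tool, called after "Call:" by a JSON object that holds its "fn" and its "kwargs". drive_tool: Moves the arm, as the interface text tells. Its arguments: {"type":"object","properties":{"deltas":{"type":"array"},"squeeze":{"type":"number"}},"required":["deltas"]}

```bash
mkdir -p pics
cat > h.py <<'E'
from bench import *
import numpy as np, cv2
from scipy.spatial.transform import Rotation as Ro
def pose():
    s=read_state(); T=np.eye(4); T[:3,:3]=Ro.from_quat(s["eef_rot"]).as_matrix(); T[:3,3]=s["ee_pos"]; return T
def snap(n,T=None):
    "returns rgb, depth, K, camera->world"
    if n=="wrist": T=pose()
    im,d=camera(n); p=camera_params(n); 
    if n=="wrist": C=T@np.array(p["mount"])
    else:
        C=np.eye(4); C[:3,:3]=np.array(p["R"]).T; C[:3,3]=-C[:3,:3]@np.array(p["t"])
    return im,d,np.array(p["K"]),C
def ray_z(K,C,uv,z):
    r=C[:3,:3]@np.linalg.solve(K,[uv[0],uv[1],1]); o=C[:3,3]; return o+r*(z-o[2])/r[2]
def save(n,im): cv2.imwrite("pics/"+n,im[:,:,::-1])
E
cat > a.py <<'E'
from h import *
np.set_printoptions(precision=4,suppress=True)
print(read_state())
Z={"dial_grip":.1,"run_station":0,"lever_hub":.087,"lever_grip":.087,"tab_end":.076,"air_valve":0,"stapler":0,"stamp":0,"clip_box":0,"mug":0,"hole_punch":0,"tape_dispenser":0}
ims=[]
for n in("top","side"):
    im,d,K,C=snap(n); im=im.copy(); print(n,C[:3,3],C[:3,2])
    for l,z in Z.items():
        for r in tip_of(l,n)[:1]:
            uv=np.array(r["location"])*[640,400]; print(l,round(r["score"],2),uv,ray_z(K,C,uv,z))
    ims.append(im)
save("a.png",cv2.resize(np.vstack(ims),(640,800))[:, :] if 0 else ims[0]); save("b.png",ims[1])
E
python3 a.py
```

```text
{'time': 0.0, 'joint_positions': array([-1.2376,  0.3329, -0.0647,  1.4609,  0.0216,  1.3499, -0.0885]), 'joint_vel': array([ 0.0004,  0.0017, -0.0032,  0.0004, -0.0005,  0.0012,  0.0007]), 'joint_torque': array([ -0.0001, -62.3244,   0.0246, -38.99  ,  -0.0615,   0.0399,
         0.0002]), 'ee_pos': array([0.2176, 0.5855, 0.2358]), 'eef_rot': array([ 0.1769,  0.9842, -0.0007, -0.0001]), 'ft_force': array([-0.1996,  0.5141, -0.5522]), 'torque': array([-0.0131, -0.0079, -0.0633]), 'width': 0.0867909864078632}
top [ 0.301  -0.0026  1.5354] [ 0.1755  0.0004 -0.9845]
dial_grip 0.76 [246.272 189.2  ] [0.5773 0.2558 0.1   ]
run_station 0.77 [250.496 196.   ] [0.5716 0.2573 0.    ]
lever_hub 0.44 [385.792 188.4  ] [ 0.5891 -0.222   0.087 ]
lever_grip 0.57 [381.824 214.8  ] [ 0.4973 -0.2073  0.087 ]
tab_end 0.66 [395.52 199.2 ] [ 0.5537 -0.2568  0.076 ]
air_valve 0.91 [379.392 193.6  ] [ 0.5868 -0.2116  0.    ]
stapler 0.58 [335.68 158.2 ] [ 0.7177 -0.0514  0.    ]
stamp 0.58 [323.904 231.32 ] [ 0.4466 -0.0112  0.    ]
clip_box 0.8 [320.704 195.92 ] [0.5753 0.002  0.    ]
mug 0.71 [463.872 245.2  ] [ 0.4036 -0.511   0.    ]
hole_punch 0.79 [449.472 187.4  ] [ 0.6133 -0.4679  0.    ]
tape_dispenser 0.94 [197.568 210.68 ] [0.5152 0.4462 0.    ]
side [-0.0001 -0.5611  0.8545] [ 0.5116  0.5027 -0.6968]
dial_grip 0.76 [259.968 149.68 ] [0.5682 0.2597 0.1   ]
run_station 0.82 [263.488 174.52 ] [0.5671 0.2565 0.    ]
lever_hub 0.81 [383.872 234.08 ] [ 0.5773 -0.2217  0.087 ]
lever_grip 0.62 [362.496 248.88 ] [ 0.5029 -0.2137  0.087 ]
tab_end 0.61 [390.528 249.12 ] [ 0.5585 -0.2588  0.076 ]
air_valve 0.67 [384.128 252.2  ] [ 0.5924 -0.2233  0.    ]
stapler 0.94 [363.968 195.   ] [ 0.7251 -0.0409  0.    ]
clip_box 0.6 [318.016 210.48 ] [0.5772 0.014  0.    ]
mug 0.77 [432.32 381.  ] [ 0.3954 -0.504   0.    ]
hole_punch 0.63 [466.112 297.6  ] [ 0.6233 -0.4529  0.    ]
tape_dispenser 0.58 [214.72 153.4 ] [0.519  0.4642 0.    ]
```

View pics/a.png

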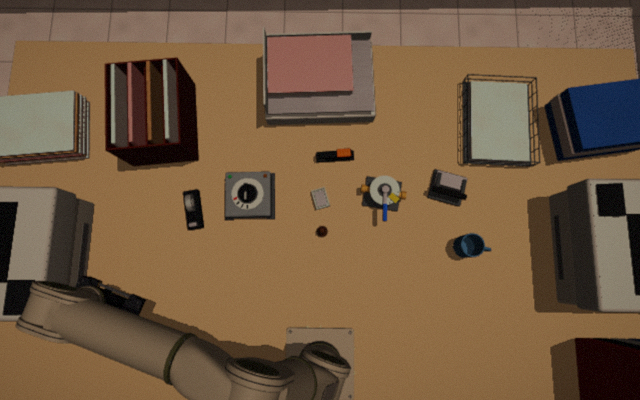

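View pics/b.png

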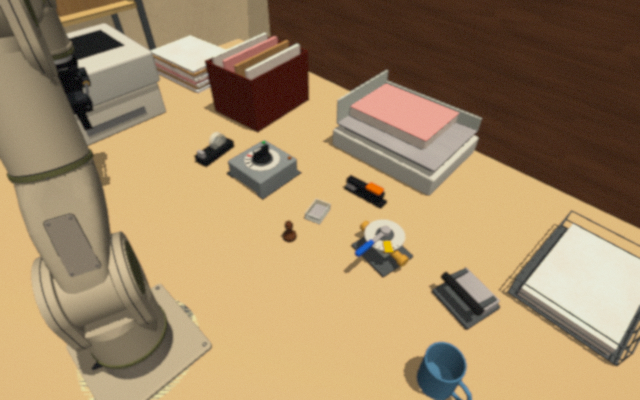

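Both views agree. The valve is near (0.585, -0.222) with the lever pointing to about -x, and the yellow tab lies about 45° anticlockwise from it. The station is near (0.57, 0.257). In the top view the lever spans (385,190)-(385,220) and the tab is at (395,198). I'll go and look from near.

```bash
cat > go.py <<'E'
import sys
from h import *
def delta(T,p,az):
    "shift and turn in tool axes to TCP p, tool down, tool x at azimuth az deg"
    a=np.radians(az); x=np.array([np.cos(a),np.sin(a),0]); z=np.array([0,0,-1.])
    R=np.c_[x,np.cross(z,x),z]
    return np.r_[Ro.from_matrix(T[:3,:3].T@R).as_rotvec(degrees=True),T[:3,:3].T@(np.array(p)-T[:3,3])]
if __name__=="__main__":
    T=pose()
    for a in sys.argv[1:]:
        v=[float(q) for q in a.split(",")]; print(a,np.round(delta(T,v[:3],v[3]),4).tolist())
E
python3 go.py 0.46,0.25,0.25,170 0.5,-0.21,0.27,187
python3 -c "
from h import *
print(np.round(camera_params('wrist')['mount'],3),camera_params('wrist')['K'])"
```

```text
0.46,0.25,0.25,170 [0.0067, -0.0003, -10.3821, -0.3441, -0.2305, -0.0135]
0.5,-0.21,0.27,187 [0.0068, 0.0007, -27.3821, -0.5418, -0.6477, -0.0335]
[[ 0.001 -0.964 -0.266  0.074]
 [ 1.     0.001  0.001 -0.001]
 [-0.    -0.266  0.964 -0.147]
 [ 0.     0.     0.     1.   ]] [[316.03690635   0.         328.79979721]
 [  0.         316.03690635 199.96960483]
 [  0.           0.           1.        ]]
```

Call:
{"fn": "drive_tool", "kwargs": {"deltas": [[0,0,-10,-0.344,-0.23,-0.0135,-1],[0,0,-10,-0.344,-0.23,-0.0135,-1],[0,0,-10,-0.344,-0.23,-0.0135,-1],[0,0,-10,-0.344,-0.23,-0.0135,-1],[0,0,-10,-0.344,-0.23,-0.0135,-1],[0,0,-10,-0.344,-0.23,-0.0135,-1],[0,0,-10,-0.344,-0.23,-0.0135,-1],[0,0,-10,-0.344,-0.23,-0.0135,-1]]}}

```text
time: 2.1
ee_pos: [0.4527, 0.26, 0.2501]
eef_rot: [0.09, 0.996, 0.0, 0.0]
ft_force: [0.3, 0.5, -0.5]
width: 0.0872
```

```bash
cat > w.py <<'E'
from h import *
import sys
np.set_printoptions(precision=4,suppress=True)
s=read_state(); print(s["time"],s["ee_pos"],s["ft_force"],s["width"])
im,d,K,C=snap("wrist"); save(sys.argv[1],im)
Z={"dial_grip":.1,"run_station":0,"lever_hub":.087,"lever_grip":.087,"tab_end":.076,"air_valve":0}
P={}
for l in sys.argv[2:]:
    for r in tip_of(l,"wrist")[:1]:
        uv=np.array(r["location"])*[640,400]; P[l]=ray_z(K,C,uv,Z[l]); print(l,round(r["score"],2),uv,P[l])
if "lever_hub" in P:
    for l in("lever_grip","tab_end"):
        if l in P: v=P[l]-P["lever_hub"]; print(l,"az",np.degrees(np.arctan2(v[1],v[0]))%360,"r",np.hypot(*v[:2]))
E
python3 w.py c.png dial_grip run_station; python3 go.py 0.5,-0.21,0.27,187
```

```text
2.1 [0.4527 0.26   0.2501] [ 0.2515  0.5013 -0.4954] 0.08716304909723518
dial_grip 0.76 [347.392 295.   ] [0.5674 0.2592 0.1   ]
run_station 0.71 [339.392 257.88 ] [0.5717 0.2532 0.    ]
0.5,-0.21,0.27,187 [-0.0011, 0.0564, -17.7661, -0.1329, -0.4517, -0.02]
```

View pics/c.png

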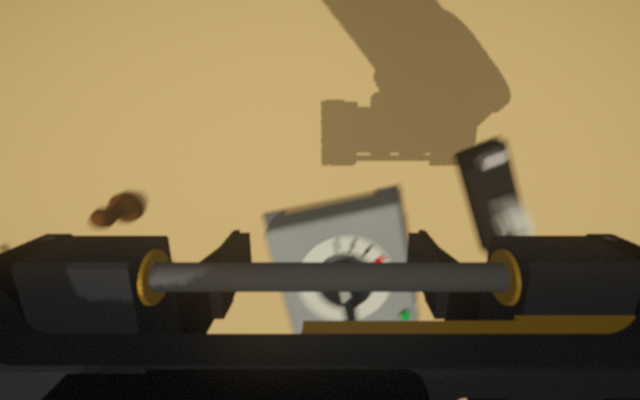

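The station is in view with its face marks at about (345,240)-(380,262) and the red one at (378,261). The gripper hides the lower part, so for a near look the tool should stand beyond the target. Now on to the valve.

```bash
python3 go.py 0.60,-0.21,0.30,187
```

```text
0.60,-0.21,0.30,187 [-0.0011, 0.0564, -17.7661, -0.2311, -0.433, -0.0499]
```

Call:
{"fn": "drive_tool", "kwargs": {"deltas": [[0,0,-17.7,-0.231,-0.433,-0.05,-1],[0,0,-17.7,-0.231,-0.433,-0.05,-1],[0,0,-17.7,-0.231,-0.433,-0.05,-1],[0,0,-17.7,-0.231,-0.433,-0.05,-1],[0,0,-17.7,-0.231,-0.433,-0.05,-1],[0,0,-17.7,-0.231,-0.433,-0.05,-1],[0,0,-17.7,-0.231,-0.433,-0.05,-1],[0,0,-17.7,-0.231,-0.433,-0.05,-1],[0,0,-17.7,-0.231,-0.433,-0.05,-1],[0,0,-17.7,-0.231,-0.433,-0.05,-1],[0,0,-17.7,-0.231,-0.433,-0.05,-1],[0,0,-17.7,-0.231,-0.433,-0.05,-1]]}}

```text
time: 3.45
ee_pos: [0.6013, -0.2061, 0.2989]
eef_rot: [-0.063, 0.998, 0.0, -0.0]
ft_force: [-0.5, 1.5, -0.1]
width: 0.0872
```

```bash
python3 w.py d.png lever_hub lever_grip tab_end air_valve
```

```text
3.45 [ 0.6013 -0.2061  0.2989] [-0.55    1.4964 -0.1325] 0.0871940010743568
lever_hub 0.67 [324.48 162.6 ] [ 0.5828 -0.2132  0.087 ]
lever_grip 0.92 [332.224  89.6  ] [ 0.5035 -0.2147  0.087 ]
tab_end 0.98 [288.896 128.32 ] [ 0.5506 -0.2583  0.076 ]
air_valve 0.72 [322.496 156.32 ] [ 0.5875 -0.2166  0.    ]
lever_grip az 181.07859557780927 r 0.07924231162097266
tab_end az 234.49753238901476 r 0.05542162407912576
```

View pics/d.png

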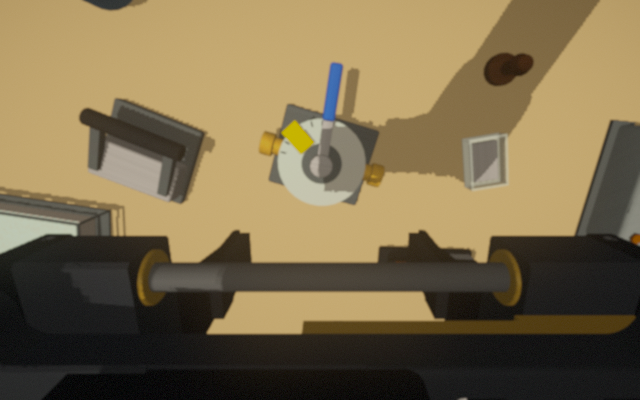

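The view shows the blue sleeve from (336,65) to (329,120), the hub screw at about (321,166) and the yellow tab at about (298,136). I'll refine by fitting the axes to the colours.

```bash
cat > fit.py <<'E'
from h import *
np.set_printoptions(precision=4,suppress=True)
def blob(hsv,lo,hi,K,C,z):
    m=cv2.inRange(hsv,lo,hi); n,lab,st,_=cv2.connectedComponentsWithStats(m); 
    best=None
    for k in range(1,n):
        v,u=np.nonzero(lab==k)
        if len(u)<60: continue
        P=np.array([ray_z(K,C,q,z)[:2] for q in zip(u,v)])
        if np.hypot(*(P.mean(0)-[.585,-.218]))<.13 and (best is None or len(P)>len(best)): best=P
    return best
def run():
    im,d,K,C=snap("wrist"); hsv=cv2.cvtColor(im,cv2.COLOR_RGB2HSV)
    out={}
    for n,lo,hi,z in(("lever",(105,130,50),(125,255,255),.094),("tab",(24,170,90),(33,255,255),.077)):
        P=blob(hsv,lo,hi,K,C,z)
        if P is None: print(n,"none"); continue
        (c,sz,_)=r=cv2.minAreaRect((P*1000).astype(np.float32)); w=P.mean(0)-P.mean(0)
        e,V=np.linalg.eigh(np.cov(P.T)); a=V[:,1]
        c=np.array(c)/1000
        if a@(c-[.585,-.218])<0:a=-a
        print(n,len(P),"centre",c,P.mean(0),"size mm",sz,"az",np.degrees(np.arctan2(a[1],a[0]))%360); out[n]=(P.mean(0),a)
    im2=hsv
    g=cv2.inRange(hsv,(0,0,140),(180,60,255)); v,u=np.nonzero(g)
    if len(out)==2:
        (p,a),(q,b)=out["lever"],out["tab"]; s=np.linalg.solve(np.c_[a,-b],q-p); print("intersection",p+a*s[0])
run()
E
python3 fit.py
```

```text
lever 563 centre [ 0.5065 -0.2151] [ 0.5063 -0.2148] size mm (11.42132568359375, 56.207035064697266) az 178.31786738465482
tab 526 centre [ 0.5588 -0.2479] [ 0.5583 -0.2483] size mm (33.36292266845703, 21.95625114440918) az 231.18200534721703
intersection [ 0.5834 -0.2171]
```

```bash
python3 go.py 0.496,-0.2148,0.15,178.3 0.496,-0.2148,0.083,178.3
```

```text
0.496,-0.2148,0.15,178.3 [0.047, 0.027, 9.1464, 0.1058, 0.0029, 0.1497]
0.496,-0.2148,0.083,178.3 [0.047, 0.027, 9.1464, 0.1058, 0.0028, 0.2167]
```

Call:
{"fn": "drive_tool", "kwargs": {"deltas": [[0,0,8,0.106,0.003,0.15,-1],[0,0,9.1,0.106,0.003,0.15,-1],[0,0,9.1,0.106,0.003,0.15,-1],[0,0,9.1,0.106,0.003,0.15,-1],[0,0,9.1,0.106,0.003,0.15,-1],[0,0,9.1,0.106,0.003,0.15,-1],[0,0,9.1,0.106,0.003,0.15,-1]]}}

```text
time: 4.45
ee_pos: [0.4972, -0.2159, 0.1511]
eef_rot: [0.015, 1.0, -0.0, 0.001]
ft_force: [-0.2, 0.2, -0.8]
width: 0.087
```

```bash
python3 go.py 0.496,-0.2148,0.083,178.3
```

```text
0.496,-0.2148,0.083,178.3 [-0.0189, 0.1582, -0.0109, 0.0014, 0.0011, 0.0681]
```

Call:
{"fn": "drive_tool", "kwargs": {"deltas": [[0,0,0,0.001,0.001,0.034,-1],[0,0,0,0.001,0.001,0.068,-1],[0,0,0,0.001,0.001,0.068,-1],[0,0,0,0.001,0.001,0.068,1],[0,0,0,0.001,0.001,0.068,1],[0,0,0,0.001,0.001,0.068,1],[0,0,0,0.001,0.001,0.068,1],[0,0,0,0.001,0.001,0.068,1],[0,0,0,0.001,0.001,0.068,1],[0,0,0,0.001,0.001,0.068,1]], "squeeze": 15}}

```text
time: 5.45
ee_pos: [0.4945, -0.2152, 0.0816]
eef_rot: [0.016, 1.0, 0.0, 0.0]
ft_force: [-0.7, 0.1, -0.3]
width: 0.0391
```

```bash
cat > arc.py <<'E'
from go import *
T=pose(); hub=np.array([.584,-.2175]); r=.088
print(read_state()["width"],read_state()["ft_force"],T[:3,3],Ro.from_matrix(T[:3,:3]).as_quat())
v=T[:2,3]-hub; print("r",np.hypot(*v),"az",np.degrees(np.arctan2(v[1],v[0]))%360)
a0=np.degrees(np.arctan2(v[1],v[0])); rr=np.hypot(*v)
az0=np.degrees(np.arctan2(T[1,0],T[0,0]))
for k in range(1,10):
    t=k*5.9; a=np.radians(a0+t); p=np.r_[hub+rr*np.array([np.cos(a),np.sin(a)]),T[2,3]]
    print(np.round(delta(T,p,az0+t),4).tolist())
E
python3 arc.py
```

```text
0.03908082148585208 [-0.72480659  0.05335722 -0.27820565] [ 0.49449575 -0.21517649  0.08162925] [1.55903328e-02 9.99878460e-01 7.35170511e-05 3.11481532e-05]
r 0.08953439967194218 az 178.5129469796051
[0.0083, 0.0039, -5.9, -0.0005, -0.0092, -0.0]
[0.0081, 0.0043, -11.8, -0.002, -0.0183, -0.0]
[0.0079, 0.0047, -17.7, -0.0044, -0.0272, -0.0]
[0.0077, 0.0051, -23.6, -0.0077, -0.0358, -0.0]
[0.0074, 0.0055, -29.5, -0.0118, -0.044, -0.0]
[0.0071, 0.0059, -35.4, -0.0168, -0.0518, -0.0]
[0.0069, 0.0063, -41.3, -0.0226, -0.059, -0.0]
[0.0066, 0.0067, -47.2, -0.029, -0.0655, -0.0]
[0.0063, 0.0071, -53.1, -0.0361, -0.0714, -0.0]
```

Fingers are still closing (39 mm); I'll let them finish.

Call:
{"fn": "drive_tool", "kwargs": {"deltas": [[0,0,0,0,0,0,1],[0,0,0,0,0,0,1],[0,0,0,0,0,0,1],[0,0,0,0,0,0,1],[0,0,0,0,0,0,1],[0,0,0,0,0,0,1]]}}

```text
time: 6.05
ee_pos: [0.4944, -0.2151, 0.0815]
eef_rot: [0.016, 1.0, 0.0, -0.0]
ft_force: [-0.9, 0.7, 0.0]
width: 0.014
```

```bash
python3 arc.py|head -2; python3 fit.py
```

```text
0.013963889708522696 [-0.90778228  0.65011021  0.00636215] [ 0.49442843 -0.21510459  0.08150467] [ 1.55310517e-02  9.99879375e-01  1.03191774e-04 -1.09562044e-04]
r 0.08960359133436314 az 178.4681040885023
lever 863 centre [ 0.48   -0.2149] [ 0.4802 -0.2147] size mm (13.294861793518066, 15.458499908447266) az 178.48156448583356
tab none
```

Call:
{"fn": "drive_tool", "kwargs": {"deltas": [[0,0,-5.9,-0.0005,-0.0092,0,1],[0,0,-11.8,-0.002,-0.0183,0,1],[0,0,-17.7,-0.0044,-0.0272,0,1],[0,0,-23.6,-0.0077,-0.0358,0,1],[0,0,-29.5,-0.0118,-0.044,0,1],[0,0,-35.4,-0.0168,-0.0518,0,1],[0,0,-41.3,-0.0226,-0.059,0,1],[0,0,-47.2,-0.029,-0.0655,0,1],[0,0,-52.3,-0.0348,-0.0709,0,1],[0,0,-52.3,-0.0348,-0.0709,0,1],[0,0,-52.3,-0.0348,-0.0709,0,1]]}}

```text
time: 7.2
ee_pos: [0.5229, -0.2837, 0.0749]
eef_rot: [-0.415, 0.91, 0.005, -0.007]
ft_force: [-0.7, 0.8, -23.8]
width: 0.0135
```

```bash
python3 arc.py|head -2; python3 w.py e.png
```

```text
0.013487571723995435 [ -0.66600347   0.76563483 -23.83398757] [ 0.5228726  -0.28374121  0.07487928] [-0.41485408  0.90984904  0.00472663 -0.00696304]
r 0.090135768156868 az 227.29917248300734
7.2 [ 0.5229 -0.2837  0.0749] [ -0.666    0.7656 -23.834 ] 0.013487571723995435
```

View pics/e.png

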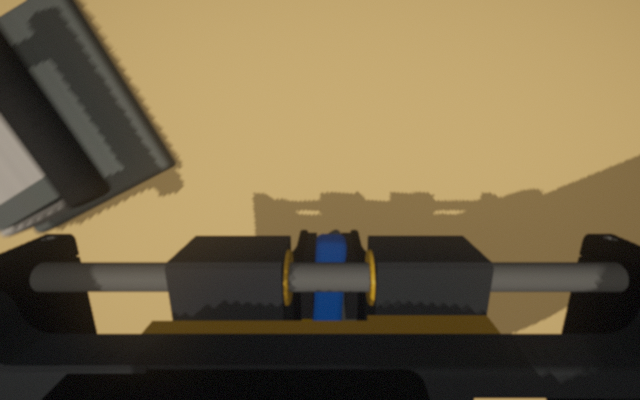

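The lever is held between the fingers at about (330,275), but the arm sits 6 mm low with -24 N in z. I'll check the joints and the side view before going on.

Call:
{"fn": "drive_tool", "kwargs": {"deltas": [[0,0,0,0,0,0,1]]}}

```text
time: 7.35
ee_pos: [0.5232, -0.2846, 0.0754]
eef_rot: [-0.412, 0.911, 0.005, -0.005]
ft_force: [0.4, -0.2, 8.3]
width: 0.0139
```

```bash
python3 -c "
from h import *
np.set_printoptions(precision=3,suppress=True)
print(read_state())
im,d,K,C=snap('side'); save('f.png',cv2.resize(im[150:350,270:590],(800,500),interpolation=cv2.INTER_CUBIC))"
```

```text
{'time': 7.35, 'joint_positions': array([ 0.943,  0.506, -0.663,  1.674,  0.342,  1.096,  2.599]), 'joint_vel': array([-0.111, -0.031,  0.118, -0.001, -0.032,  0.002,  0.   ]), 'joint_torque': array([  4.047, -55.452, -12.518, -29.048,   0.704,   0.477,   0.122]), 'ee_pos': array([ 0.523, -0.285,  0.075]), 'eef_rot': array([-0.412,  0.911,  0.005, -0.005]), 'ft_force': array([ 0.416, -0.24 ,  8.346]), 'torque': array([-0.146, -0.185, -0.133]), 'width': 0.013878583446504682}
```

View pics/f.png

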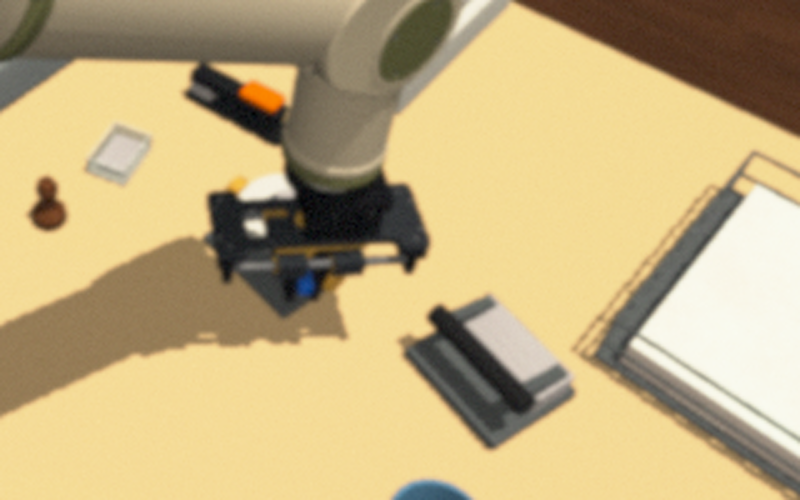

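Joint 7 has run to its range end at 2.599, so the controller bent the pose. I'll release, lift, turn back and look. The last few degrees can then be done from a better wrist angle.

Call:
{"fn": "drive_tool", "kwargs": {"deltas": [[0,0,2,0,0,0,0.2],[0,0,2,0,0,0,0.2],[0,0,2,0,0,0,0.2],[0,0,2,0,0,0,0.2],[0,0,2,0,0,-0.04,0.2],[0,0,4,0,0,-0.08,0.2],[0,0,10,0,0,-0.12,0.2]]}}

```text
time: 8.1
ee_pos: [0.5248, -0.2831, 0.196]
eef_rot: [-0.333, 0.943, 0.005, -0.008]
ft_force: [0.2, -1.0, -0.1]
width: 0.0346
```

```bash
python3 go.py 0.62,-0.2,0.3,187; python3 -c "
from h import *
print(read_state()['joint_positions'],read_state()['ft_force'])"
```

```text
0.62,-0.2,0.3,187 [0.6069, -0.8765, 31.8753, -0.1251, 0.0064, -0.1054]
[ 0.96782744  0.3911658  -0.7009113   1.55003235  0.25892966  1.31355424
  2.48270641] [ 0.24104006 -1.04897126 -0.07051732]
```

Call:
{"fn": "drive_tool", "kwargs": {"deltas": [[0.6,-0.9,8,-0.03,0,-0.03,-1],[0.6,-0.9,16,-0.07,0,-0.06,-1],[0.6,-0.9,24,-0.1,0.003,-0.09,-1],[0.6,-0.9,32,-0.125,0.006,-0.105,-1],[0.6,-0.9,32,-0.125,0.006,-0.105,-1],[0.6,-0.9,32,-0.125,0.006,-0.105,-1],[0.6,-0.9,32,-0.125,0.006,-0.105,-1]]}}

```text
time: 8.8
ee_pos: [0.6194, -0.2017, 0.2974]
eef_rot: [-0.061, 0.998, -0.0, -0.0]
ft_force: [0.5, -0.5, -0.2]
width: 0.0822
```

```bash
python3 w.py g.png lever_hub lever_grip tab_end; python3 fit.py;python3 -c "
from h import *
print(read_state()['joint_positions'],read_state()['ft_force'])"
```

```text
8.8 [ 0.6194 -0.2017  0.2974] [ 0.4958 -0.4662 -0.1939] 0.08224947278553225
lever_hub 0.86 [325.632 149.32 ] [ 0.5857 -0.2094  0.087 ]
lever_grip 0.82 [267.776  89.92 ] [ 0.5306 -0.2784  0.087 ]
tab_end 0.97 [285.824 110.6  ] [ 0.5496 -0.2589  0.076 ]
lever_grip az 231.41314886272747 r 0.08831145269939619
tab_end az 233.85120756819407 r 0.06124271053907657
lever 589 centre [ 0.5311 -0.2745] [ 0.5311 -0.2745] size mm (55.96190643310547, 11.442760467529297) az 226.67607794744742
tab 80 centre [ 0.5646 -0.2537] [ 0.564  -0.2552] size mm (31.905155181884766, 4.7448577880859375) az 230.32819119428353
intersection [ 0.6711 -0.126 ]
[ 0.6878572   0.44038458 -0.64143499  1.25623379  0.25866588  1.52545173
  1.77296055] [0.02431579 0.3501284  0.03401478]
```

View pics/g.png

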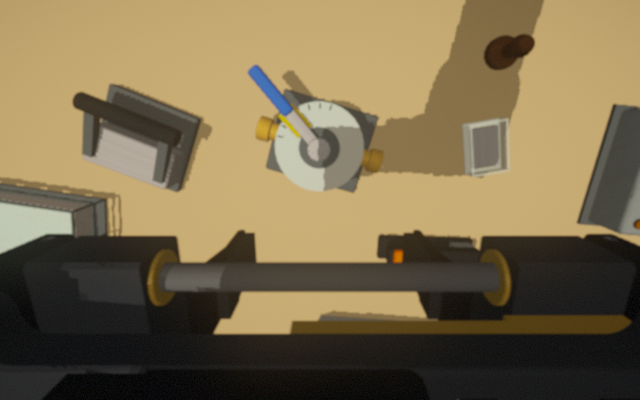

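Lever now at azimuth 226.7°. The tab is at about 230°: a yellow strip still shows on the anticlockwise side at (290,125). About 3.3° is left, so I'll regrasp with the tool turned half round to keep joint 7 away from its limit.

```bash
python3 go.py 0.5249,-0.2811,0.16,46.7
```

```text
0.5249,-0.2811,0.16,46.7 [0.0074, 0.0466, 140.1927, 0.1038, -0.0676, 0.1381]
```

Call:
{"fn": "drive_tool", "kwargs": {"deltas": [[0,0,8.5,0.01,-0.007,0,-0.3],[0,0,17,0.02,-0.014,0,-0.3],[0,0,25.5,0.03,-0.02,0,-0.3],[0,0,34,0.04,-0.026,0,-0.3],[0,0,42.5,0.05,-0.032,0,-0.3],[0,0,51,0.06,-0.038,0,-0.3],[0,0,59.5,0.07,-0.044,0,-0.3],[0,0,68,0.08,-0.05,0,-0.3],[0,0,76.5,0.09,-0.056,0,-0.3],[0,0,85,0.1,-0.062,0,-0.3],[0,0,93.5,0.104,-0.067,0,-0.3],[0,0,102,0.104,-0.067,0,-0.3]]}}

```text
time: 10.25
ee_pos: [0.5241, -0.2812, 0.2984]
eef_rot: [0.74, 0.672, -0.0, 0.001]
ft_force: [-0.2, -0.2, -0.6]
width: 0.0563
```

```bash
python3 go.py 0.5249,-0.2811,0.15,46.7;python3 -c "
from h import *
print(read_state()['joint_positions'])"
```

```text
0.5249,-0.2811,0.15,46.7 [0.06, 0.0371, 37.7657, 0.0003, 0.0007, 0.1484]
[ 0.71294904  0.26326768 -0.36718173  1.43297508  0.09482891  1.46167532
  0.250506  ]
```

Call:
{"fn": "drive_tool", "kwargs": {"deltas": [[0,0,8.5,0,0.001,0.03,-0.3],[0,0,17,0,0.001,0.06,-0.3],[0,0,25.5,0,0.001,0.09,-0.3],[0,0,34,0,0.001,0.12,-0.3],[0,0,37.8,0,0.001,0.14,-0.3],[0,0,37.8,0,0.001,0.148,-0.3],[0,0,37.8,0,0.001,0.148,-0.3]]}}

```text
time: 10.95
ee_pos: [0.5257, -0.2797, 0.1496]
eef_rot: [0.916, 0.401, -0.0, -0.0]
ft_force: [-0.3, -0.1, 0.5]
width: 0.0562
```

```bash
python3 go.py 0.5249,-0.2811,0.082,46.7; python3 w.py h.png; python3 fit.py
```

```text
0.5249,-0.2811,0.082,46.7 [-0.0355, 0.0036, 0.5655, -0.0015, 0.0004, 0.0676]
10.95 [ 0.5257 -0.2797  0.1496] [-0.3038 -0.0917  0.4741] 0.05616739295539759
lever 1289 centre [ 0.5323 -0.2742] [ 0.5333 -0.2729] size mm (56.415061950683594, 11.284259796142578) az 226.73708457530057
tab 275 centre [ 0.5655 -0.2532] [ 0.5653 -0.253 ] size mm (32.497291564941406, 4.231346607208252) az 228.56014952242722
intersection [ 0.7669 -0.0247]
```

View pics/h.png

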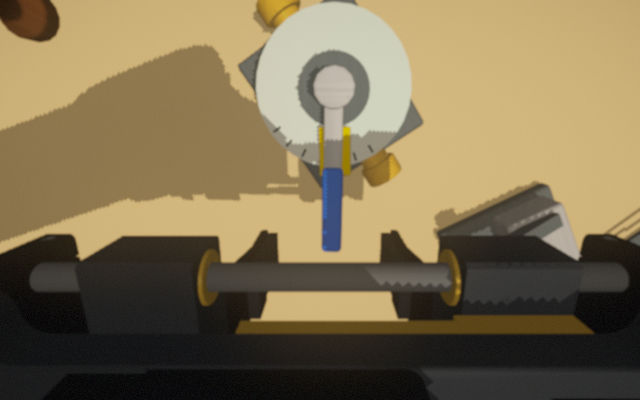

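The close view shows both yellow edges beside the lever, at columns 319 and 350 over rows 125-175, with the lever along columns 333-332. I'll compute the tab's midline against the lever properly.

```bash
cat > mid.py <<'E'
from h import *
im,d,K,C=snap("wrist"); hsv=cv2.cvtColor(im,cv2.COLOR_RGB2HSV)
def pts(lo,hi,z):
    v,u=np.nonzero(cv2.inRange(hsv,lo,hi)); P=np.array([ray_z(K,C,q,z)[:2] for q in zip(u,v)])
    return P
L=pts((105,130,50),(125,255,255),.094); L=L[np.hypot(*(L-[.53,-.277]).T)<.05]
Y=pts((22,140,70),(34,255,255),.0765); Y=Y[np.hypot(*(Y-[.5585,-.2485]).T)<.026]
for hub in([.5852,-.2171],[.584,-.2175],[.586,-.216]):
    hub=np.array(hub)
    f=lambda P:(np.hypot(*(P-hub).T),np.degrees(np.arctan2(*(P-hub).T[::-1]))%360)
    best=[]
    for az in np.arange(222,236,.25):   # smallest strip holding yellow points
        a=np.radians(az); s=(Y-hub)@[-np.sin(a),np.cos(a)]; r=(Y-hub)@[np.cos(a),np.sin(a)]
        # both edges: offsets by bin along r
        lo=[];hi=[]
        for r0 in np.arange(.030,.050,.004):
            m=(r>r0)&(r<r0+.004)
            if m.sum()>4: lo.append(s[m].min()); hi.append(s[m].max())
        mid=(np.array(lo)+hi)/2; best.append((abs(mid.mean()),az,np.round(np.array(hi)*1e3,1),np.round(np.array(lo)*1e3,1)))
    b=min(best,key=lambda t:t[0]); a=L.mean(0)-hub
    print(hub,"tab az",b[1:],"lever az",np.degrees(np.arctan2(a[1],a[0]))%360,len(Y))
p=np.array([C[:3,3]]); print("cam",p)
E
python3 mid.py
```

```text
[ 0.5852 -0.2171] tab az (np.float64(229.75), array([10.5, 10.4, 10.3, 10.2, 10.1, 10.7]), array([-10.3,  -9.9, -10.1, -10.3, -10.5, -10.7])) lever az 226.9948321554484 529
[ 0.584  -0.2175] tab az (np.float64(230.75), array([10.6, 10.5, 10.3, 10.1, 10.5, 10.4]), array([-10.2,  -9.9, -10.2, -10.5, -10.8, -11.1])) lever az 227.45583720005914 529
[ 0.586 -0.216] tab az (np.float64(230.0), array([10.5, 10.4, 10.3, 10.2, 10. , 10.6]), array([-10.4, -10.4, -10.1, -10.3, -10.6, -10.8])) lever az 227.1168070222336 529
cam [[ 0.57430903 -0.22696098  0.29840478]]
```

Call:
{"fn": "drive_tool", "kwargs": {"deltas": [[0,0,0.5,-0.0015,0.0,0.034,-0.3],[0,0,0.5,-0.0015,0.0,0.068,-0.3],[0,0,0.5,-0.0015,0.0,0.068,-0.3],[0,0,0.5,-0.0015,0.0,0.068,1],[0,0,0.5,-0.0015,0.0,0.068,1],[0,0,0.5,-0.0015,0.0,0.068,1],[0,0,0.5,-0.0015,0.0,0.068,1],[0,0,0.5,-0.0015,0.0,0.068,1],[0,0,0.5,-0.0015,0.0,0.068,1],[0,0,0.5,-0.0015,0.0,0.068,1],[0,0,0.5,-0.0015,0.0,0.068,1]]}}

```text
time: 12.2
ee_pos: [0.5255, -0.2811, 0.0827]
eef_rot: [0.918, 0.396, 0.001, 0.001]
ft_force: [0.6, -0.8, 1.3]
width: 0.0136
```

```bash
python3 mid.py; python3 arc.py | head -2
```

```text
[ 0.5852 -0.2171] tab az (np.float64(229.75), array([10.7, 10.6, 10.5, 10.3, 10.6, 10.6]), array([-10.5, -10.4, -10.5, -10.5, -10.7, -11. ])) lever az 226.54979225108775 1089
[ 0.584  -0.2175] tab az (np.float64(230.5), array([10.9, 10.8, 10.6, 10.4, 10.6, 10.6]), array([-10.3, -10.3, -10.1, -10.5, -10.8, -11.1])) lever az 227.0381248043711 1089
[ 0.586 -0.216] tab az (np.float64(230.0), array([10.7, 10.6, 10.4, 10.3, 10.2, 10.5]), array([-10.5, -10.4, -10.6, -10.5, -10.7, -11. ])) lever az 226.68885154424737 1089
cam [[ 0.57376047 -0.22851251  0.22950085]]
0.013956072736333962 [ 0.53684674 -0.22330105  2.16107305] [ 0.52544886 -0.28113509  0.08260991] [9.18373693e-01 3.95713493e-01 4.87561319e-04 5.94401332e-04]
r 0.08647346746729229 az 227.3826037752352
```

Call:
{"fn": "drive_tool", "kwargs": {"deltas": [[0,0,-1.6,0,0.0025,0,1],[0,0,-3.2,0.0001,0.0049,0,1],[0,0,-3.2,0.0001,0.0049,0,1],[0,0,-3.2,0.0001,0.0049,0,1]]}}

```text
time: 12.65
ee_pos: [0.5294, -0.2847, 0.0826]
eef_rot: [0.907, 0.421, 0.001, 0.001]
ft_force: [2.8, -2.2, 1.4]
width: 0.0137
```

```bash
python3 mid.py; python3 arc.py | head -2
```

```text
[ 0.5852 -0.2171] tab az (np.float64(231.25), array([ 9.5,  9.5,  9.5,  9. , 23.8,  8.9]), array([-11.2, -11.3, -11.5, -11.7, -12.3, -12.5])) lever az 229.9935834884525 1099
[ 0.584  -0.2175] tab az (np.float64(232.0), array([ 9.8,  9.8,  9.7,  9.1, 23.8,  9. ]), array([-11. , -11.2, -11.4, -11.7, -12.4, -12.6])) lever az 230.53556071712498 1099
[ 0.586 -0.216] tab az (np.float64(233.0), array([ 8.7,  8.6,  8.4,  8.3, 21.3, 22.3]), array([-12.1, -12.4, -12.7, -13. , -13.3, -14. ])) lever az 230.0682567174108 1099
cam [[ 0.57455188 -0.22932823  0.22945973]]
0.013854889342229606 [ 2.14174386 -2.51652165  1.86216436] [ 0.52929249 -0.28464741  0.08258948] [9.06992320e-01 4.21145822e-01 6.36941333e-04 8.49903298e-04]
r 0.0866122774545988 az 230.8290080010734
```

Call:
{"fn": "drive_tool", "kwargs": {"deltas": [[0,0,0,0,0,0,0.2],[0,0,0,0,0,0,0.2],[0,0,0,0,0,0,0.2],[0,0,0,0,0,-0.035,-0.3],[0,0,0,0,0,-0.068,-0.3],[0,0,0,0,0,-0.068,-0.3]]}}

```text
time: 13.3
ee_pos: [0.531, -0.2849, 0.155]
eef_rot: [0.907, 0.421, 0.002, 0.003]
ft_force: [0.6, 0.2, 0.9]
width: 0.0505
```

```bash
python3 mid.py; python3 w.py i.png lever_hub lever_grip tab_end;python3 -c "
import cv2;i=cv2.imread('pics/i.png')[0:270,170:500];cv2.imwrite('pics/i2.png',cv2.resize(i,None,fx=2,fy=2))"
```

```text
[ 0.5852 -0.2171] tab az (np.float64(229.5), array([10.1, 10.2, 10.3, 10.3, 10.4, 10.5]), array([-10.3, -10.3, -10.3, -10.3, -10.4, -11.1])) lever az 229.64940122797216 528
[ 0.584  -0.2175] tab az (np.float64(230.25), array([10.4, 10.4, 10.4, 10.4, 10.4, 10.4]), array([-10. , -10.1, -10.2, -10.3, -11.1, -11.2])) lever az 230.14961009906 528
[ 0.586 -0.216] tab az (np.float64(229.5), array([10.2, 10.3, 10.4, 10.4, 10.5, 10.6]), array([-10.1, -10.2, -10.2, -10.2, -10.3, -11. ])) lever az 229.72518044172946 528
cam [[ 0.57540519 -0.22914584  0.30195027]]
13.35 [ 0.53   -0.2845  0.1526] [-0.1603  0.6252 -0.0769] 0.05272849207798991
lever_hub 0.85 [332.096  85.92 ] [ 0.5881 -0.218   0.087 ]
lever_grip 0.85 [329.792 212.2  ] [ 0.533  -0.2813  0.087 ]
tab_end 0.65 [327.104 169.2  ] [ 0.5501 -0.2582  0.076 ]
lever_grip az 228.97217089862667 r 0.08394542858340608
tab_end az 226.55806160557339 r 0.05532719806946352
```

View pics/i2.png

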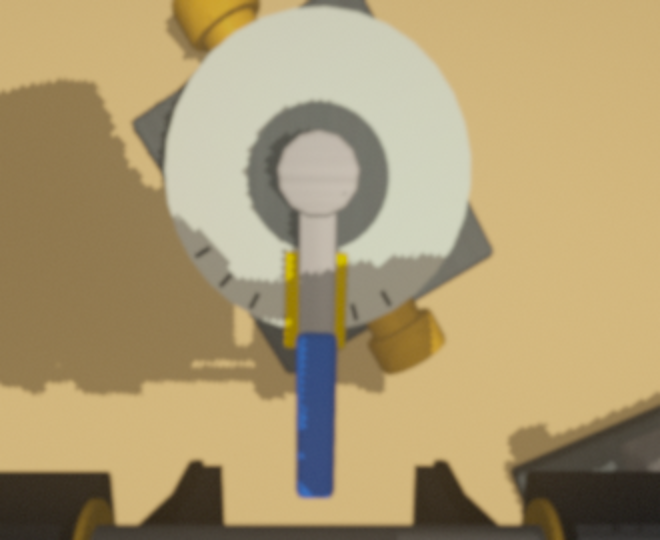

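The lever is centred on the tab, with equal yellow strips at about (291,300) and (341,300) and both angles within 0.2°. Next is the dial.

```bash
python3 go.py 0.62,0.25,0.30,170
```

```text
0.62,0.25,0.30,170 [-0.0527, -0.0615, -120.1611, 0.4672, -0.2743, -0.1507]
```

Call:
{"fn": "drive_tool", "kwargs": {"deltas": [[0,0,0,0,0,-0.05,-1],[0,0,0,0,0,-0.1,-1],[0,0,-8.5,0.04,-0.023,-0.147,-1],[0,0,-17,0.08,-0.047,-0.147,-1],[0,0,-25.5,0.12,-0.07,-0.147,-1],[0,0,-34,0.16,-0.094,-0.147,-1],[0,0,-42.5,0.2,-0.117,-0.147,-1],[0,0,-51,0.24,-0.141,-0.147,-1],[0,0,-59.5,0.28,-0.164,-0.147,-1],[0,0,-68,0.32,-0.188,-0.147,-1],[0,0,-76.5,0.36,-0.211,-0.147,-1],[0,0,-85,0.4,-0.235,-0.147,-1]]}}

```text
time: 14.75
ee_pos: [0.607, 0.1746, 0.2962]
eef_rot: [0.381, 0.924, -0.0, -0.0]
ft_force: [0.4, 0.1, 1.1]
width: 0.0873
```

```bash
python3 go.py 0.62,0.25,0.30,170; python3 -c "
from h import *
print(read_state()['joint_positions'])"
```

```text
0.62,0.25,0.30,170 [-0.0545, -0.0043, -34.848, 0.044, 0.0626, -0.0039]
[ 0.16003407  0.40896027 -0.71045247  1.31611732  0.26327754  1.51102194
  0.26353788]
```

Call:
{"fn": "drive_tool", "kwargs": {"deltas": [[0,0,-8.5,0.012,0.015,-0.004,-1],[0,0,-17,0.022,0.03,-0.004,-1],[0,0,-25.5,0.033,0.046,-0.004,-1],[0,0,-34,0.044,0.062,-0.004,-1],[0,0,-34.8,0.044,0.062,-0.004,-1],[0,0,-34.8,0.044,0.062,-0.004,-1]]}}

```text
time: 15.35
ee_pos: [0.6199, 0.2479, 0.3001]
eef_rot: [0.091, 0.996, -0.0, -0.0]
ft_force: [-0.2, 0.1, 0.2]
width: 0.087
```

```bash
cat > dial.py <<'E'
from h import *
np.set_printoptions(precision=4,suppress=True)
im,d,K,C=snap("wrist"); s=read_state(); print(s["time"],s["joint_positions"])
v,u=np.nonzero((d>0.05)&(d<.5)); z=d[v,u]
X=(C[:3,:3]@(np.linalg.inv(K)@np.array([u,v,np.ones_like(u)])*z)).T+C[:3,3]
m0=np.hypot(*(X[:,:2]-[.57,.257]).T)<.045
for lo,hi in((.09,.12),(.064,.082),(.05,.0635)):
    m=m0&(X[:,2]>lo)&(X[:,2]<hi); print(lo,hi,m.sum(),X[m].mean(0) if m.any() else "")
    if lo==.09:
        P=X[m][:,:2]; e,V=np.linalg.eigh(np.cov(P.T)); a=V[:,1]; print("bar az",np.degrees(np.arctan2(a[1],a[0]))%180,"z",np.percentile(X[m][:,2],[10,50,90]),cv2.minAreaRect((P*1000).astype(np.float32)))
        im2=im.copy(); im2[v[m],u[m]]=(im2[v[m],u[m]]//2+[0,100,0]).astype(np.uint8)
for l,zz in(("dial_grip",.1),("run_station",0)):
    for r in tip_of(l,"wrist")[:1]: uv=np.array(r["location"])*[640,400]; print(l,r["score"],uv,ray_z(K,C,uv,zz))
save("dial.png",np.hstack([im[:270,150:500],im2[:270,150:500]]))
E
python3 dial.py
```

```text
15.4 [ 0.0708  0.5206 -0.807   1.1946  0.3683  1.5704  0.7209]
0.09 0.12 709 [0.5681 0.2604 0.1043]
bar az 2.2669742995253728 z [0.1029 0.1044 0.1056] ((568.848876953125, 260.38897705078125), (57.72262954711914, 13.896870613098145), 2.3220696449279785)
0.064 0.082 1966 [0.5673 0.2603 0.0708]
0.05 0.0635 1722 [0.5697 0.252  0.0602]
dial_grip 0.93 [331.392 133.48 ] [0.5687 0.2598 0.1   ]
run_station 0.79 [329.216 130.2  ] [0.57   0.2572 0.    ]
```

View pics/dial.png

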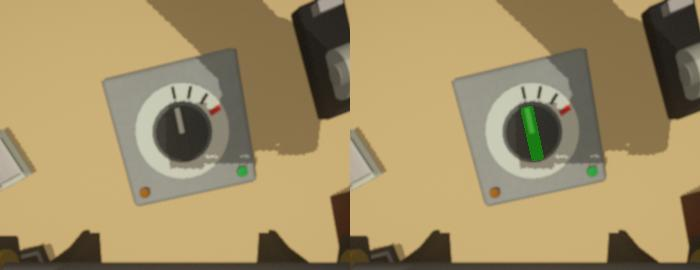

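The green overlay confirms the bar: centre (0.5685, 0.2604), azimuth 2.3° (mod 180), white line at the rest mark and the red mark clockwise of it. I'll grasp with tool azimuth 182.3°.

```bash
python3 go.py 0.5685,0.2604,0.15,182.3 0.5685,0.2604,0.094,182.3
```

```text
0.5685,0.2604,0.15,182.3 [-0.0668, 0.0554, -12.8646, 0.0536, 0.004, 0.151]
0.5685,0.2604,0.094,182.3 [-0.0668, 0.0554, -12.8646, 0.0537, 0.0041, 0.207]
```

Call:
{"fn": "drive_tool", "kwargs": {"deltas": [[0,0,-6.5,0.027,0.002,0.045,-0.1],[0,0,-12.8,0.054,0.004,0.09,-0.1],[0,0,-12.8,0.054,0.004,0.13,-0.1],[0,0,-12.8,0.054,0.004,0.15,-0.1],[0,0,-12.8,0.054,0.004,0.15,-0.1],[0,0,-12.8,0.054,0.004,0.15,-0.1]]}}

```text
time: 16.1
ee_pos: [0.5684, 0.2612, 0.1522]
eef_rot: [-0.02, 1.0, -0.0, 0.001]
ft_force: [-0.3, -0.4, 0.3]
width: 0.0507
```

```bash
python3 go.py 0.5685,0.2604,0.094,182.3; python3 dial.py|head -4
```

```text
0.5685,0.2604,0.094,182.3 [-0.0183, 0.096, 0.0297, 0.0, -0.0007, 0.0582]
16.15 [ 0.1234  0.5274 -0.8473  1.5307  0.4082  1.2655  0.8326]
0.09 0.12 1651 [0.5635 0.2602 0.1039]
bar az 2.4462496497048676 z [0.1023 0.1044 0.1055] ((565.9217529296875, 260.28460693359375), (52.28077697753906, 13.981185913085938), 2.4301376342773438)
0.064 0.082 4347 [0.5645 0.2602 0.071 ]
```

Call:
{"fn": "drive_tool", "kwargs": {"deltas": [[0,0,0,0,-0.0005,0.03,-0.1],[0,0,0,0,-0.0005,0.057,-0.1],[0,0,0,0,-0.0005,0.057,-0.1],[0,0,0,0,-0.0005,0.057,1],[0,0,0,0,-0.0005,0.057,1],[0,0,0,0,-0.0005,0.057,1],[0,0,0,0,-0.0005,0.057,1],[0,0,0,0,-0.0005,0.057,1],[0,0,0,0,-0.0005,0.057,1],[0,0,0,0,-0.0005,0.057,1],[0,0,0,0,-0.0005,0.057,1]], "squeeze": 40}}

```text
time: 17.35
ee_pos: [0.5682, 0.2607, 0.0947]
eef_rot: [-0.021, 1.0, -0.001, 0.001]
ft_force: [-1.1, -2.7, 5.4]
width: 0.0137
```

```bash
python3 go.py 0.5685,0.2604,0.094,182.3;python3 dial.py|sed -n 1,3p; python3 -c "
from h import *
print(read_state()['width'],read_state()['ft_force'],read_state()['torque'])"
```

```text
0.5685,0.2604,0.094,182.3 [-0.0635, 0.0787, 0.1014, -0.0003, -0.0003, 0.0007]
17.4 [ 0.1063  0.5832 -0.8189  1.5863  0.4537  1.171   0.8029]
0.09 0.12 3325 [0.5604 0.2602 0.1041]
bar az 2.2000760495880627 z [0.0975 0.1044 0.1091] ((567.0352172851562, 263.3753356933594), (56.14940643310547, 32.86030960083008), 16.485891342163086)
0.014159936109795202 [-1.02548004 -2.85863127  5.95698038] [-0.68044054  0.3811699  -0.05866011]
```

Gripped (14 mm), aligned. Turn clockwise (+tool z) in steps to 69°.

Call:
{"fn": "drive_tool", "kwargs": {"deltas": [[0,0,6,0,0,0,1],[0,0,12,0,0,0,1],[0,0,18,0,0,0,1],[0,0,24,0,0,0,1],[0,0,30,0,0,0,1],[0,0,36,0,0,0,1],[0,0,42,0,0,0,1],[0,0,48,0,0,0,1],[0,0,54,0,0,0,1],[0,0,60,0,0,0,1],[0,0,60,0,0,0,1]]}}

```text
time: 18.6
ee_pos: [0.5692, 0.2627, 0.0948]
eef_rot: [0.483, 0.876, 0.002, 0.001]
ft_force: [7.2, 4.3, -2.8]
width: 0.0137
```

```bash
python3 go.py 0.5685,0.2604,0.094,113.5;python3 dial.py|sed -n 1,3p; python3 -c "
from h import *
print(read_state()['width'],read_state()['ft_force'],read_state()['torque'])"
```

```text
0.5685,0.2604,0.094,113.5 [0.2953, -0.0088, 8.7637, -0.0015, -0.0018, 0.0008]
18.65 [-0.0302  0.5218 -0.6226  1.5927  0.3279  1.1282 -0.1641]
0.09 0.12 3325 [0.5645 0.2679 0.1041]
bar az 122.4118304058094 z [0.0976 0.1044 0.1092] ((570.68408203125, 263.8898620605469), (32.67150115966797, 56.890506744384766), 47.091121673583984)
0.013507392980809609 [ 5.62487498  5.21275172 -1.91538699] [ 1.00236589 -1.44571056  0.1622441 ]
```

Call:
{"fn": "drive_tool", "kwargs": {"deltas": [[0,0,3,-0.0005,-0.0005,0,1],[0,0,6,-0.001,-0.001,0,1],[0,0,9,-0.001,-0.001,0,1],[0,0,9,-0.001,-0.001,0,1],[0,0,9,-0.001,-0.001,0,1]]}}

```text
time: 19.25
ee_pos: [0.5694, 0.2627, 0.0948]
eef_rot: [0.548, 0.836, 0.004, 0.001]
ft_force: [10.9, 10.0, -8.4]
width: 0.0134
```

```bash
python3 go.py 0.5685,0.2604,0.094,113.5;python3 dial.py|sed -n 1,3p; python3 -c "
from h import *
print(read_state()['width'],read_state()['ft_force'],read_state()['torque'])
im,d,K,C=snap('wrist'); save('z1.png',im)
t,d,K,C=snap('top'); save('z2.png',cv2.resize(t[150:260,180:460],(840,330))[:,:800])
"
```

```text
0.5685,0.2604,0.094,113.5 [0.4351, -0.1297, 0.0208, -0.0017, -0.0018, 0.0008]
19.3 [-0.0488  0.5134 -0.5948  1.5955  0.3096  1.1203 -0.3069]
0.09 0.12 3314 [0.5656 0.2686 0.1041]
bar az 113.90417206178194 z [0.0977 0.1044 0.1092] ((570.8182373046875, 263.80548095703125), (32.75505065917969, 55.62458419799805), 38.873191833496094)
0.013751921880626327 [11.12724813 10.67421948 -7.15498295] [ 2.14708444 -2.47070403  0.12065267]
```

View pics/z1.png

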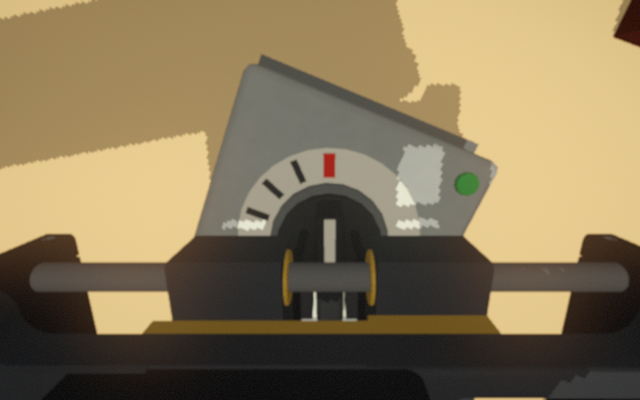

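The white line at (329,240) points straight at the red mark at (329,165). I'll ease the sideways load of about 15 N and hold to check that it is steady.

Call:
{"fn": "drive_tool", "kwargs": {"deltas": [[0,0,0,0.0005,0.001,0,1],[0,0,0,0.001,0.002,0,1],[0,0,0,0.001,0.002,0,1],[0,0,0,0.001,0.002,0,1],[0,0,0,0.001,0.002,0,1],[0,0,0,0.001,0.002,0,1],[0,0,0,0.001,0.002,0,1]]}}

```text
time: 20.2
ee_pos: [0.5696, 0.2628, 0.0947]
eef_rot: [0.548, 0.836, 0.002, 0.001]
ft_force: [3.4, 5.0, -0.4]
width: 0.0135
```

```bash
cat > red.py <<'E'
from h import *
s=read_state(); print(s["time"],s["width"],s["ft_force"],s["torque"],s["ee_pos"])
im,d,K,C=snap("wrist"); hsv=cv2.cvtColor(im,cv2.COLOR_RGB2HSV)
f=lambda m,z:np.mean([ray_z(K,C,q,z)[:2] for q in np.argwhere(m)[:,::-1]],0)
az=lambda v:np.degrees(np.arctan2(v[1],v[0]))%360
m=(cv2.inRange(hsv,(0,150,80),(8,255,255))|cv2.inRange(hsv,(172,150,80),(180,255,255)))>0; m[:100]=0;m[230:]=0;m[:,:250]=0;m[:,420:]=0
g=cv2.inRange(hsv,(0,0,110),(180,70,255))>0; b=np.zeros_like(g); b[222:255,318:342]=g[222:255,318:342]
R,W=f(m,.061),f(b,.1065)
for c in([.5685,.2604],[.5694,.2625]): c=np.array(c); print("red az",az(R-c),"white az",az(W-c),m.sum(),b.sum())
E
python3 red.py; python3 dial.py|sed -n 3p
python3 - <<'E'
from h import *
im,d,K,C=snap('top')
for l,z in {"stapler":0,"stamp":0,"clip_box":0,"mug":0,"hole_punch":0,"tape_dispenser":0,"lever_hub":.087,"lever_grip":.087,"tab_end":.076}.items():
    for r in tip_of(l,'top')[:1]: print(l,round(r['score'],2),np.round(ray_z(K,C,np.array(r['location'])*[640,400],z),3))
E
```

```text
20.2 0.01347485351947918 [ 3.41390661  5.02768317 -0.35150003] [ 1.08910064 -0.81735611  0.21308348] [0.56959948 0.26280416 0.0947168 ]
red az 112.43699355831983 white az 110.91336761281066 229 372
red az 114.55180419495358 white az 116.0160476178964 229 372
bar az 113.5797912395664 z [0.0978 0.1044 0.1089] ((571.0158081054688, 263.7460021972656), (32.76713943481445, 56.10176086425781), 37.81282043457031)
stapler 0.89 [ 0.721 -0.046  0.   ]
stamp 0.39 [0.444 0.    0.   ]
clip_box 0.63 [ 0.581 -0.002  0.   ]
mug 0.59 [ 0.408 -0.503  0.   ]
hole_punch 0.96 [ 0.608 -0.469  0.   ]
tape_dispenser 0.7 [0.518 0.455 0.   ]
lever_hub 0.59 [ 0.582 -0.222  0.087]
lever_grip 0.63 [ 0.528 -0.276  0.087]
tab_end 0.4 [ 0.56  -0.255  0.076]
```

```bash
python3 -c "
from bench import *
print(close_job())"
```

```text
the job is handed in; nothing more can be done
None
```

I set the valve lever over the yellow tab and left it there, then turned the dial clockwise to the third click. I handed the job in at 20 s with the fingers still holding the dial at 40 N.

- **Lever:** the close-up after release showed equal yellow strips on both sides, and my fit put the lever and tab angles within about 0.2°. The network's raw points from the same view differed by about 2.4°. I trusted the fit, as it was made from the tab's two visible edges. After the dial turn I checked the lever only with a coarse top-camera look, which still put it by the tab.
- **Dial:** the bar turned about 68.7° (the third click is 68.75°), and the white line pointed at the red mark. It stayed there for about 0.9 s of holding, with about 6 N of side load left. A second check, comparing the angles of the white line and the red mark, was 1.5° off one way or the other depending on the assumed dial centre.
- **Other things:** the stapler, stamp, clip box, mug, hole punch and tape dispenser were all within about 1 cm of where they started, which is about how far off the networks are.
- **A fault on the way:** during the first lever swing joint 7 ran to 2.599, just short of its 2.6 limit. The tool dropped about 6 mm and the wrist force briefly reached 24 N. I let go, turned the gripper half round, regrasped, and finished the last 3°.
- **Pictures:** I viewed 11, one over the budget of 10.

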